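# Start the wing nut on the wash spindle and run it down on the cassette

## Task

The big wing nut is only perched on the end of the wash spindle's thread, over the sprocket cassette. Without lifting it off, turn it backward (counter-clockwise from above) until you feel its thread start drop in, and no more than a quarter turn past that, then turn it forward (clockwise) and run it all the way down until its flange sits flat on the cassette. Let go of it and leave the other things on the bench where they are.

Things in the scene. Friction and masses are not known exactly. Their poses are not given: they have to be found in the camera images.
- spindle: Fixed upright wash spindle; it does not turn. Origin: centre of its round grey foot (120 mm across, 12 mm thick) at bench level, z up the spindle. A grey shoulder 50 mm above the bench carries the cassette. Above that stands a dark steel screw 24 mm thick with a coarse, rounded, greased right-hand thread (31 mm over the thread, 13 mm a turn).
- thread_end (a point): Upper end of the spindle's thread, on the spindle's +x side, 12.5 mm from its axis, 130 mm above the bench.
- nose_tip (a point): Top of the plain nose by which the screw goes on above its thread: on the spindle's axis, 166 mm above the bench. It stands through the nut, and 22 mm above the wings' tops when the nut is home.
- cassette: Bicycle sprocket cassette standing on the shoulder, largest sprocket (113 mm across) down, 40 mm high, loose on the spindle's sleeve, about 320 g. Origin: centre of its underside; its flat top face, 47 mm across, is 40 mm higher, that is 90 mm above the bench.
- wing_nut: Cast steel wing nut, about 420 g. Origin: on its axis at the underside of its round flange (56 mm across); z up, x along its two wings. Boss 45 mm across, 40 mm high. At the start it sits a little askew on the thread's end, underside 121 to 124 mm above the bench, its yaw 34 to 109 degrees clockwise of the spindle's. It stays where it is left; 1 to 3 N on a wing turns it.
- nut_top (a point): Top of the nut's boss, on its axis, 40 mm above the flange's underside. Turned counter-clockwise the nut creeps up 1 to 4 mm; 10 to 25 degrees past the spindle's own yaw it drops some 10 mm (underside at about 114 mm) and stands level. Turned clockwise from there it goes down 13 mm a turn, about 1.8 turns, until the flange meets the cassette (underside at 90 mm).
- wing_a (a point): Middle of the wing on the nut's +x side: 48 mm from its axis, 34 mm above the flange's underside. The wings are alike: upright plates 12 mm thick, about 33 to 68 mm from the axis and 10 to 54 mm above the underside, on a 10 mm thick web to the boss. A closed pair of fingers can push one round in a circle.
- wing_b (a point): The same point of the opposite wing, on the nut's -x side.
- brush: Bystander: flat brush lying on the bench, 200 mm long, 42 mm wide, 20 mm high. Origin: middle of its underside, x along it.
- hex_key: Bystander: T-handle hex key lying on the bench: handle 118 mm long, 28 mm high; blade 130 mm along its +y. Origin: under the middle of the handle.
- spray_can: Bystander: spray can, 58 mm across, 198 mm tall. Origin: centre of its base.
- tub: Bystander: open white plastic tub, 110 mm across, 100 mm tall. Origin: centre of its base.
- carton: Bystander: small cardboard carton, 130 x 90 x 80 mm. Origin: centre of its base.
- hub: Bystander: wheel hub lying on its flanges, 134 mm long along x, 58 mm across. Origin: on the bench under its middle.
- screwdriver: Bystander: screwdriver lying on the bench, 200 mm long along x, 26 mm high. Origin: under its middle.

How it is judged:
By the outcome, as a careful person would: the job done as asked, in the order asked, and still so for the second after the job is handed in, with the robot touching nothing.
It also fails if it takes over 64 s, if anything falls off the work surface, if the arm or the gripper's body presses on something with over 40 N, if the wrist force passes 120 N, or if a joint passes its speed limit or range.

## Robot

A 6-joint arm with a two-finger parallel gripper is mounted at the origin on the work surface. World frame = base frame: x ahead of the robot, y to its left, z up, the work surface at z = 0. Lengths are in m, angles in degrees, forces in N, time in s.
With the tool pointing down it reaches from about 0.35 to 0.875 m from the base axis. Payload 4.2 kg.
Tool frame: the origin (TCP) lies on the centre line of the jaws, within the pads' length; the fingertips stand tip_reach ahead of it and the grasp point (between the pads) is the TCP (tip_reach is the distance from the TCP to the fingertips, in m); z points along the fingers, y is the line along which they close (so a half turn about z gives the same grasp; the last joint's range is limited). The gripper opens to 87 mm and grips with 3 to 60 N. Pads are 19 mm wide; open, the fingers measure 117 mm over their backs; the gripper's body (75 mm by 190 mm) begins 51 mm behind the grasp point.
Start: joints at [87.582, 22.042, 0.453, 0, -68.411, -14.817], TCP at [0.185, 0.597, 0.242] pointing down, gripper open.
Joint ranges: [-179.83, 179.83], [-69.29, 118.12], [-61.27, 80.66], [-181.25, 117.63], [-171.15, -9.14], [-177.46, 177.46]. Speed limits (degrees/s): [159.86, 159.86, 180, 180, 180, 180].

## Interface

Orientations are given as a 3x3 rotation matrix whose columns are the frame's x, y, z axes.
In Python, from station import sense, capture, finish_job, tip_reach gives the robot as it stands.
- The arm moves only by the tool arm_command, never from a script. Its argument "deltas" is a list of rows, each a list of 7 numbers: the turn, a rotation vector about the tool's x, y, z in rad, then the shift along the tool's x, y, z in cm, then the closure, from -1 (fully open) to 1 (shut), so that 0 is half open. In form: [[rx, ry, rz, dx, dy, dz, hand], ...]. A call has 1 to 8 rows; each row is the pose to reach, as a shift and turn from the pose commanded when the call began, along the tool's axes at that moment; what a row does not reach only later rows make up. A row lasts 1/12 s, in which the tool goes at most 41.7 mm and 7.16 degrees, less where a joint would pass 70% of its speed; a pose out of reach is approached as far as the arm can. A call with a gripper value outside its range is refused whole. The fingers move at their own pace and stop on an object; the grip force is fixed at half the most. Time passes only in rows, so rows that repeat a pose let the fingers close. It gives the time, the measured TCP pose, the force, the opening and the grip force at its end, in the units of the state.
- sense(): the state, without advancing time (a new reading comes with each control period).
- capture(name): name is "side" or "top" or "wrist"; returns a dict with "pixels" (420x560x3 uint8, blue, green, red), "fovy" (degrees; the focal length in pixels is half the picture's height over the tangent of half this angle, whatever the lens; pixels are square), "cx", "cy" (the principal point, pixels), "rvec" (rotation vector, rad) and "tvec" (3), from world to camera coordinates, as OpenCV has them. Camera axes: x right, y down, z forward; pixel columns grow to the right and rows downward; lengths in m; the calibration is good to about 2 mm. A picture is of the moment at which its call begins. There is no depth.
- finish_job(): hands the job in; it is judged then, once.
The state is a dict: "time_s": time; "joints": joint angles; "joint_velocities": joint speeds; "effort": joint torques, N m; "tcp_pos": TCP position; "ee_rot": TCP orientation; "wrist_force": force on the tool from outside, world axes, zero at the start; "moment": the same for the moment, N m; "gripper_width": opening from 0.0 (shut) to 1.0 (fully open); "gripper_force": force on a finger pad.
Only numpy, scipy, OpenCV 4.12 (cv2) and the standard library are available. Lean on these libraries where they do the work, as an engineer would, in place of code of your own. Each camera call takes 0.05 s, during which the arm holds its last target. There are 200 camera calls.

## Working session

There is one attempt and no reset: what is moved stays moved. The work goes in short steps, Python scripts to look and compute and a tool call to move; the robot and the scene stay as the last step left them, time stands still between calls to the robot, and variables do not carry over. Pictures are saved under pics/ and viewed, at most 10 in all, crops included, and the job is handed in when it is done.

Besides the shell and the picture viewer there is one more tool, called after ">>>" in YAML: its name, and indented under it one key for each argument. arm_command: Moves the arm, as the interface text tells. Its arguments: {"type":"object","properties":{"deltas":{"type":"array"}},"required":["deltas"]}

```bash
mkdir -p pics; python3 - <<'E'
from station import sense,capture,tip_reach
import cv2,numpy as np
s=sense();print(tip_reach,s['time_s'],s['tcp_pos'],np.round(s['ee_rot'],3).tolist(),s['gripper_width'])
ims=[]
for n in("top","side"):
    c=capture(n);cv2.imwrite(f'pics/{n}0.png',c['pixels']);R=cv2.Rodrigues(np.array(c['rvec']))[0]
    print(n,c['fovy'],c['cx'],c['cy'],(-R.T@np.array(c['tvec']).ravel()).round(3),R.round(3).tolist())
E
```

```text
0.019 0.0 [0.18499636 0.59639621 0.24044162] [[0.955, -0.296, -0.001], [-0.296, -0.955, -0.002], [0.0, 0.002, -1.0]] 0.9992531664228389
top 46.538492738533535 276.87066669640376 202.2963517651972 [0.323 0.016 1.715] [[0.017, -1.0, -0.0], [-0.987, -0.016, -0.161], [0.161, 0.003, -0.987]]
side 46.99381185007896 277.9144617583926 211.07222410704694 [0.525 1.129 1.216] [[-0.999, -0.034, -0.001], [-0.023, 0.696, -0.718], [0.025, -0.718, -0.696]]
```

View pics/top0.png

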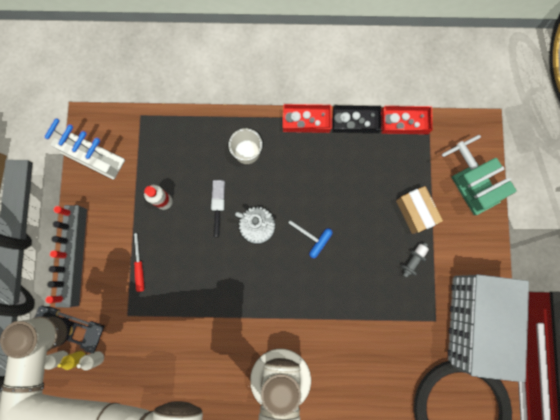

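View pics/side0.png

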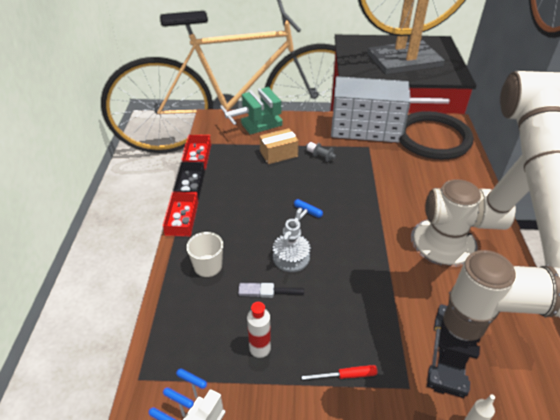

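The top view shows the cassette and nut at about (257,225), and the side view shows them at about (292,245). The brush is at (218,205) in the top view and the hex key at (318,240). I'll zoom in on the nut.

```bash
python3 - <<'E'
import cv2,numpy as np
a=cv2.imread('pics/top0.png')[195:255,220:295];b=cv2.imread('pics/side0.png')[205:280,255:330]
a=cv2.resize(a,(400,320),interpolation=cv2.INTER_CUBIC);b=cv2.resize(b,(400,400),interpolation=cv2.INTER_CUBIC)
o=np.zeros((400,800,3),np.uint8);o[:320,:400]=a;o[:,400:]=b;cv2.imwrite('pics/z0.png',o)
E
cat > h.py <<'E'
from station import sense,capture,tip_reach
import cv2,numpy as np
def cam(n):
    c=capture(n);R=cv2.Rodrigues(np.array(c['rvec'],float))[0];t=np.array(c['tvec'],float).ravel()
    f=c['pixels'].shape[0]/2/np.tan(np.radians(c['fovy'])/2)
    K=np.array([[f,0,c['cx']],[0,f,c['cy']],[0,0,1]]);return c['pixels'],K,R,t
def ray(C,u,v,z):
    _,K,R,t=C;o=-R.T@t;d=R.T@np.linalg.inv(K)@[u,v,1];return o+d*(z-o[2])/d[2]
def proj(C,p):
    _,K,R,t=C;q=K@(R@np.asarray(p,float)+t);return q[:2]/q[2]
def tri(C1,p1,C2,p2):
    A=[];b=[]
    for C,p in((C1,p1),(C2,p2)):
        _,K,R,t=C;P=K@np.c_[R,t]
        for i in(0,1):r=P[i]-p[i]*P[2];A.append(r[:3]);b.append(-r[3])
    return np.linalg.lstsq(np.array(A),np.array(b),rcond=None)[0]
E
```

```text
(no output)
```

View pics/z0.png

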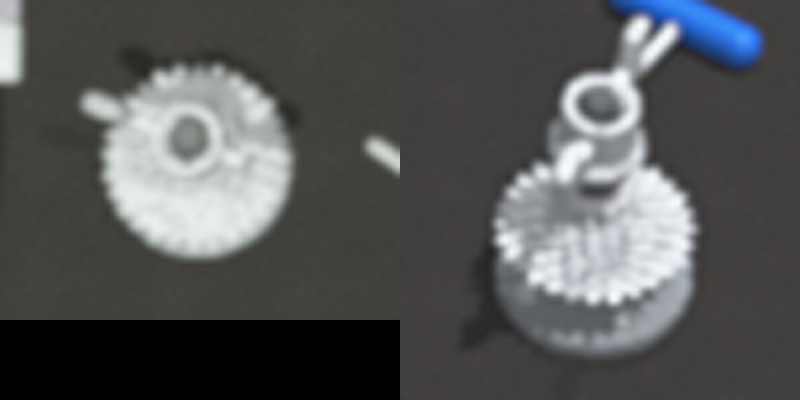

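The crop shows the boss ring at top (255.6,220.7) and side (292.9,224.3). One wing is at top (239,214) and side (288,235); the far wing is at top (265,224) and side (298,212).

```bash
python3 - <<'E'
from h import *
T=cam('top');S=cam('side')
print('boss tri',tri(T,(255.6,220.7),S,(292.9,224.3)), ray(T,255.6,220.7,.162),ray(S,292.9,224.3,.162))
print('wingtops T',ray(T,238.8,214.3,.175),ray(T,265,224,.175))
print('wing S',ray(S,287.8,235,.17),ray(S,298,211.6,.17))
print('wing near tri',tri(T,(238.8,214.3),S,(287.8,235)))
# cassette largest sprocket circle, top crop centre (198,162) r~96
print('cass',ray(T,220+198/5.333,195+162/5.333,.055))
W=cam('wrist');print('wristcam',(-W[2].T@W[3]).round(3),W[2].round(2).tolist(),W[1][0])
print(sense()['wrist_force'],sense()['tcp_pos'])
for n,(u,v) in dict(brush1=(218,182),brush2=(217,236),hexh=(321,243),hext=(290,222),can=(158,197),tub=(246,146)).items():print(n,ray(T,u,v,.02))
E
```

```text
boss tri [0.5156386  0.08822048 0.15192936] [0.51517467 0.08765813 0.162     ] [0.51494716 0.09825764 0.162     ]
wingtops T [0.53318201 0.14101234 0.175     ] [0.50351757 0.05698477 0.175     ]
wing S [0.52960628 0.15084507 0.17      ] [0.49981763 0.05038834 0.17      ]
wing near tri [0.53232954 0.14240552 0.16167932]
cass [0.51243674 0.08701446 0.055     ]
wristcam [0.256 0.575 0.384] [[-0.3, -0.96, 0.0], [-0.92, 0.28, 0.27], [-0.26, 0.08, -0.96]] [376.62715338   0.         274.03782674]
[-0.12515841 -0.56407003 -0.29225863] [0.18507    0.59669509 0.24104694]
brush1 [0.66855971 0.2306607  0.02      ]
brush2 [0.47697116 0.22721727 0.02      ]
hexh [ 0.45865873 -0.1345242   0.02      ]
hext [ 0.53021527 -0.02606091  0.02      ]
can [0.61114528 0.44013364 0.02      ]
tub [0.8018272  0.13504638 0.02      ]
```

>>> arm_command:
  deltas:
    - [0, 0, 0, 3.2, 2.7, 0, -1]
    - [0, 0, 0, 6.2, 5.2, 0, -1]
    - [0, 0, 0, 9.2, 7.7, 0, -1]
    - [0, 0, 0, 12.2, 10.2, 0, -1]
    - [0, 0, 0, 15.2, 12.7, 0, -1]
    - [0, 0, 0, 18.2, 15.2, 0, -1]
    - [0, 0, 0, 21.2, 17.7, 0, -1]
    - [0, 0, 0, 24.2, 20.2, 0, -1]

```text
time_s: 0.92
tcp_pos: [0.357, 0.3305, 0.2417]
ee_rot: [[0.955, -0.296, 0.0], [-0.296, -0.955, 0.0], [0.0, -0.0, -1.0]]
wrist_force: [-0.3, 1.2, -0.3]
gripper_width: 1.002
gripper_force: 0.0
```

>>> arm_command:
  deltas:
    - [0, 0, 0, 3, 2.5, 0, -1]
    - [0, 0, 0, 6, 5, 0, -1]
    - [0, 0, 0, 9, 7.5, 0, -1]
    - [0, 0, 0, 12, 10, 0, -1]
    - [0, 0, 0, 15, 12.5, 0, -1]
    - [0, 0, 0, 18, 15, 0, -1]
    - [0, 0, 0, 20.5, 17.2, 0, -1]
    - [0, 0, 0, 22.3, 18.7, 0, -1]

```text
time_s: 1.58
tcp_pos: [0.5149, 0.0851, 0.2415]
ee_rot: [[0.954, -0.298, -0.0], [-0.298, -0.954, -0.0], [0.0, 0.0, -1.0]]
wrist_force: [-0.0, 2.1, 0.7]
gripper_width: 1.0
gripper_force: 0.0
```

>>> arm_command:
  deltas:
    - [0, 0, 0, 0, 0, 0, -1]
    - [0, 0, 0, 0, 0, 0, -1]

```text
time_s: 1.75
tcp_pos: [0.5143, 0.0865, 0.2412]
ee_rot: [[0.954, -0.299, -0.001], [-0.299, -0.954, -0.0], [-0.001, 0.0, -1.0]]
wrist_force: [0.4, -0.2, -1.2]
gripper_width: 1.001
gripper_force: 0.0
```

```bash
python3 - <<'E'
from h import *
W=cam('wrist');cv2.imwrite('pics/w1.png',W[0]);s=sense()
print(s['time_s'],s['tcp_pos'],np.round(s['joints'],1),np.round(s['ee_rot'],3).tolist())
print('proj axis tops',proj(W,(.514,.088,.166)),proj(W,(.514,.088,.09)))
E
```

```text
1.8 [0.51388158 0.08726127 0.24128526] [ 27.5  12.  -14.   -0.  -64.1  45.2] [[0.955, -0.297, -0.001], [-0.297, -0.955, -0.0], [-0.001, 0.0, -1.0]]
proj axis tops [272.32539275 228.77411655] [272.77656377 198.20955652]
```

View pics/w1.png

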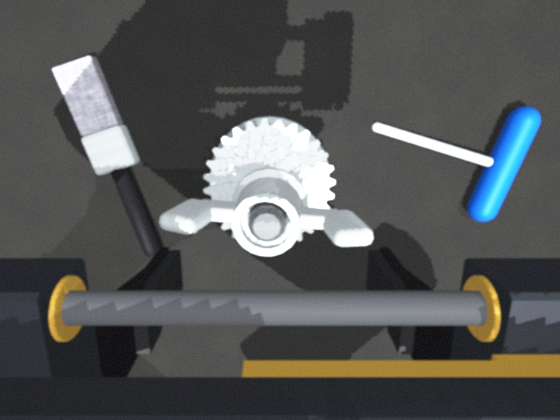

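The wrist view shows the nose tip at (267,224) and the ring at (267,222). The wing tops are at (186,216) and (347,229).

```bash
python3 - <<'E'
from h import *
W=cam('wrist');print('nose',ray(W,267,224,.166))
a=ray(W,188,214,.175);b=ray(W,350,232,.175);print(a,b,(a+b)/2,np.degrees(np.arctan2(*(a-b)[[1,0]])))
E
```

```text
nose [0.51749331 0.09100435 0.166     ]
[0.53973288 0.13195662 0.175     ] [0.5010045 0.044749  0.175    ] [0.52036869 0.08835281 0.175     ] 66.05428267578108
```

>>> arm_command:
  deltas:
    - [0, 0, 0.12, 0.13, -0.2, 0, -1]
    - [0, 0, 0.24, 0.13, -0.2, 0, -1]
    - [0, 0, 0.36, 0.13, -0.2, 0, -1]
    - [0, 0, 0.48, 0.13, -0.2, 0, -1]
    - [0, 0, 0.6, 0.13, -0.2, 0, -1]
    - [0, 0, 0.68, 0.13, -0.2, 0, -1]
    - [0, 0, 0.68, 0.13, -0.2, 0, -1]

```text
time_s: 2.43
tcp_pos: [0.5153, 0.0903, 0.2417]
ee_rot: [[0.557, -0.83, 0.0], [-0.83, -0.557, 0.0], [-0.0, -0.0, -1.0]]
wrist_force: [-0.0, 0.0, -0.0]
gripper_width: 1.0
gripper_force: 0.0
```

>>> arm_command:
  deltas:
    - [0, 0, 0, 0, 0, 2, -1]
    - [0, 0, 0, 0, 0, 4, -1]
    - [0, 0, 0, 0, 0, 6, -1]
    - [0, 0, 0, 0, 0, 8, -1]
    - [0, 0, 0, 0, 0, 9.1, -1]
    - [0, 0, 0, 0, 0, 9.1, -1]
    - [0, 0, 0, 0, 0, 9.1, -1]

```text
time_s: 3.02
tcp_pos: [0.5156, 0.0897, 0.1505]
ee_rot: [[0.559, -0.829, -0.001], [-0.829, -0.559, -0.001], [0.0, 0.001, -1.0]]
wrist_force: [0.1, 0.0, 0.4]
gripper_width: 1.002
gripper_force: 0.0
```

```bash
python3 - <<'E'
from h import *
W=cam('wrist');cv2.imwrite('pics/w2.png',W[0]);S=cam('side');cv2.imwrite('pics/s2.png',S[0]);s=sense()
o=np.hstack([cv2.resize(W[0],(400,300)),cv2.resize(S[0][165:285,215:375],(400,300),interpolation=2)]);cv2.imwrite('pics/c2.png',o)
print(s['time_s'],s['tcp_pos'],np.round(s['joints'],1),s['wrist_force'],s['moment'])
E
```

```text
3.1167 [0.51651949 0.08984906 0.15172495] [ 27.6  17.2 -21.    0.  -51.6   6.3] [ 0.15146016 -0.10224341 -0.29119975] [ 0.00730076 -0.086052   -0.002376  ]
```

View pics/c2.png

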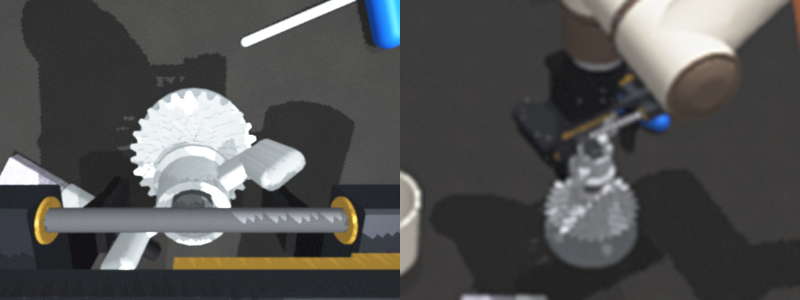

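The wrist view shows one wing at (385,231), ccw of the right finger, so rotating ccw will push both wings.

>>> arm_command:
  deltas:
    - [0, 0, -0.06, 0, 0, 0, -1]
    - [0, 0, -0.12, 0, 0, 0, -1]
    - [0, 0, -0.18, 0, 0, 0, -1]
    - [0, 0, -0.24, 0, 0, 0, -1]
    - [0, 0, -0.3, 0, 0, 0, -1]
    - [0, 0, -0.36, 0, 0, 0, -1]
    - [0, 0, -0.42, 0, 0, 0, -1]
    - [0, 0, -0.48, 0, 0, 0, -1]

```text
time_s: 3.78
tcp_pos: [0.5176, 0.0891, 0.1526]
ee_rot: [[0.878, -0.478, 0.005], [-0.478, -0.878, 0.001], [0.004, -0.003, -1.0]]
wrist_force: [2.6, -3.2, 1.0]
gripper_width: 0.998
gripper_force: 4.7
```

```bash
cat > trk.py <<'E'
from h import *
import sys
W=cam('wrist');n=sys.argv[1];cv2.imwrite(f'pics/t{n}.png',W[0]);s=sense()
g=cv2.cvtColor(W[0],cv2.COLOR_BGR2GRAY);m=(g>150).astype(np.uint8);m[255:]=0;m[:,:320]=0
k,l,st,ce=cv2.connectedComponentsWithStats(m);i=1+np.argmax(st[1:,4])
print(s['time_s'],'yaw',np.degrees(np.arctan2(s['ee_rot'][1][0],s['ee_rot'][0][0])).round(1),'j6',np.round(s['joints'][5],1),'F',np.round(s['wrist_force'],1),'Mz',np.round(s['moment'],2),'wing',st[i],ce[i].round(1))
E
python3 trk.py 1
```

```text
3.8333 yaw -28.4 j6 34.0 F [ 0.1 -0.4  1.2] Mz [ 0.   -0.05 -0.03] wing [ 320  142  120  113 5121] [355.3 218.6]
```

>>> arm_command:
  deltas:
    - [0, 0, -0.05, 0, 0, 0, -1]
    - [0, 0, -0.1, 0, 0, 0, -1]
    - [0, 0, -0.15, 0, 0, 0, -1]
    - [0, 0, -0.2, 0, 0, 0, -1]
    - [0, 0, -0.25, 0, 0, 0, -1]
    - [0, 0, -0.3, 0, 0, 0, -1]

```text
time_s: 4.33
tcp_pos: [0.5175, 0.0894, 0.1528]
ee_rot: [[0.98, -0.198, 0.005], [-0.198, -0.98, 0.001], [0.005, -0.002, -1.0]]
wrist_force: [0.8, -2.3, 3.4]
gripper_width: 1.003
gripper_force: 3.3
```

```bash
python3 trk.py 2; python3 -c "
import cv2,numpy as np
a,b=[cv2.resize(cv2.imread(f'pics/t{i}.png'),(400,300)) for i in(1,2)]
cv2.imwrite('pics/c3.png',np.hstack([a,b]))"
```

```text
4.3833 yaw -11.3 j6 51.1 F [ 0.5 -0.2 -0.3] Mz [-0.02 -0.14 -0.08] wing [ 320  142  121  113 4666] [354.8 216.2]
```

View pics/c3.png

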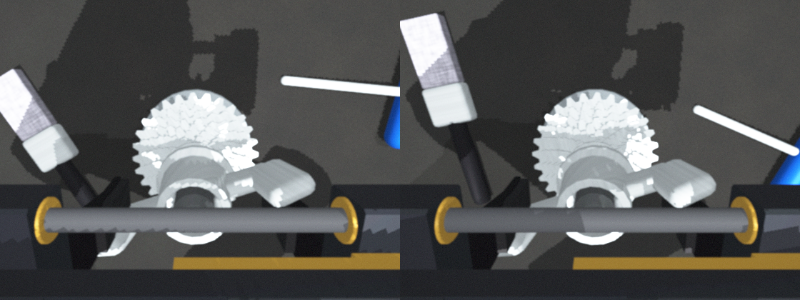

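The wing stays against the finger and follows it. Its right extreme is at about x=440 px, and I'll watch that for the drop.

>>> arm_command:
  deltas:
    - [0, 0, -0.06, 0, 0, 0, -1]
    - [0, 0, -0.12, 0, 0, 0, -1]
    - [0, 0, -0.18, 0, 0, 0, -1]
    - [0, 0, -0.24, 0, 0, 0, -1]
    - [0, 0, -0.3, 0, 0, 0, -1]

```text
time_s: 4.8
tcp_pos: [0.518, 0.0898, 0.1527]
ee_rot: [[0.995, 0.1, 0.006], [0.1, -0.995, 0.002], [0.006, -0.001, -1.0]]
wrist_force: [2.7, -0.9, 3.4]
gripper_width: 1.002
gripper_force: 3.6
```

```bash
python3 trk.py 3
```

```text
4.85 yaw 5.9 j6 68.3 F [ 0.5 -0.2  0.9] Mz [ 0.04 -0.15 -0.02] wing [ 320  141  122  114 5331] [355.7 219.1]
```

>>> arm_command:
  deltas:
    - [0, 0, -0.06, 0, 0, 0, -1]
    - [0, 0, -0.12, 0, 0, 0, -1]
    - [0, 0, -0.18, 0, 0, 0, -1]
    - [0, 0, -0.24, 0, 0, 0, -1]
    - [0, 0, -0.3, 0, 0, 0, -1]

```text
time_s: 5.27
tcp_pos: [0.5177, 0.0897, 0.1522]
ee_rot: [[0.921, 0.389, 0.005], [0.389, -0.921, 0.002], [0.005, 0.001, -1.0]]
wrist_force: [3.4, -2.1, 1.4]
gripper_width: 0.997
gripper_force: 4.2
```

```bash
python3 trk.py 4
```

```text
5.3167 yaw 23.0 j6 85.4 F [0.9 0.8 0.3] Mz [-0.02 -0.18 -0.05] wing [ 320  142  123  113 5363] [356.  218.8]
```

>>> arm_command:
  deltas:
    - [0, 0, -0.06, 0, 0, 0, -1]
    - [0, 0, -0.12, 0, 0, 0, -1]
    - [0, 0, -0.18, 0, 0, 0, -1]
    - [0, 0, -0.24, 0, 0, 0, -1]
    - [0, 0, -0.3, 0, 0, 0, -1]

```text
time_s: 5.73
tcp_pos: [0.517, 0.0899, 0.1514]
ee_rot: [[0.766, 0.643, 0.003], [0.643, -0.766, 0.002], [0.004, 0.001, -1.0]]
wrist_force: [3.6, -0.4, -0.8]
gripper_width: 1.004
gripper_force: 2.4
```

```bash
python3 trk.py 5
```

```text
5.7833 yaw 40.2 j6 102.6 F [-0.6  0.3  0.1] Mz [ 0.02 -0.21  0.03] wing [ 320  139  125  116 5592] [357.1 218.4]
```

>>> arm_command:
  deltas:
    - [0, 0, -0.06, 0, 0, 0, -1]
    - [0, 0, -0.12, 0, 0, 0, -1]
    - [0, 0, -0.18, 0, 0, 0, -1]
    - [0, 0, -0.24, 0, 0, 0, -1]
    - [0, 0, -0.3, 0, 0, 0, -1]

```text
time_s: 6.2
tcp_pos: [0.5158, 0.0896, 0.1506]
ee_rot: [[0.542, 0.841, -0.0], [0.841, -0.542, 0.001], [0.0, -0.0, -1.0]]
wrist_force: [-0.3, -0.2, 0.0]
gripper_width: 1.001
gripper_force: 0.0
```

```bash
python3 trk.py 6
```

```text
6.25 yaw 57.3 j6 119.8 F [0.1 0.1 0. ] Mz [-0.15 -0.05  0.01] wing [ 320  136  121  119 6773] [362.6 217.6]
```

```bash
python3 -c "
import cv2,numpy as np
a,b=[cv2.resize(cv2.imread(f'pics/t{i}.png'),(400,300)) for i in(5,6)]
cv2.imwrite('pics/c4.png',np.hstack([a,b]))"
```

```text
(no output)
```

View pics/c4.png

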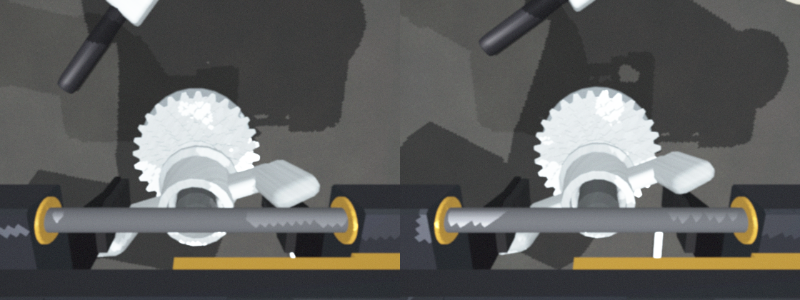

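The right frame (t6) shows the boss apparently lower and the wing running ahead of the finger, with contact lost, so it looks like the drop. I'll confirm it with the side camera.

```bash
python3 - <<'E'
from h import *
S=cam('side');cv2.imwrite('pics/s6.png',S[0])
o=[]
for n in('side0','s2','s6'):
    im=cv2.imread(f'pics/{n}.png')[200:260,265:318];im=cv2.resize(im,None,fx=5,fy=5,interpolation=2)
    for z in(.154,.163):
        u,v=proj(S,(.5165,.0895,z));cv2.line(im,(0,int((v-200)*5)),(25,int((v-200)*5)),(0,0,255) if z<.16 else (0,255,0),1)
    o.append(im)
cv2.imwrite('pics/c5.png',np.hstack(o))
E
```

```text
(no output)
```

View pics/c5.png

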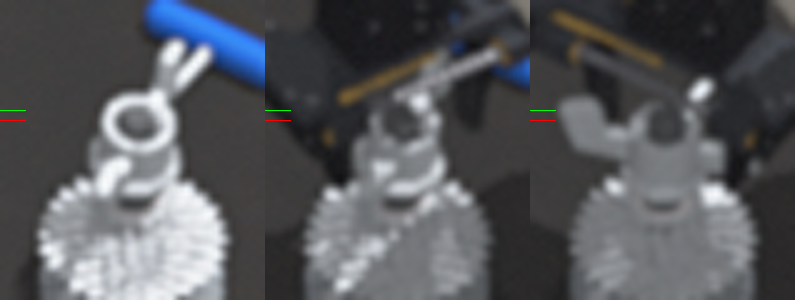

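The third frame shows the nut level and lower, with the nose proud of the boss and the flange nearer the cassette, so the drop is confirmed. Next I'll lift, rotate over to the other side of the wings, lower, and push clockwise.

>>> arm_command:
  deltas:
    - [0, 0, 0, 0, 0, -2, -1]
    - [0, 0, 0, 0, 0, -4, -1]
    - [0, 0, 0, 0, 0, -6, -1]
    - [0, 0, 0, 0, 0, -6.5, -1]
    - [0, 0, 0, 0, 0, -6.5, -1]

```text
time_s: 6.72
tcp_pos: [0.5162, 0.0895, 0.217]
ee_rot: [[0.543, 0.84, 0.003], [0.84, -0.543, 0.002], [0.003, 0.001, -1.0]]
wrist_force: [0.4, 0.0, 0.5]
gripper_width: 0.998
gripper_force: 0.0
```

>>> arm_command:
  deltas:
    - [0, 0, -0.12, 0, 0, 0, -1]
    - [0, 0, -0.24, 0, 0, 0, -1]
    - [0, 0, -0.36, 0, 0, 0, -1]
    - [0, 0, -0.48, 0, 0, 0, -1]
    - [0, 0, -0.6, 0, 0, 0, -1]
    - [0, 0, -0.72, 0, 0, 0, -1]
    - [0, 0, -0.84, 0, 0, 0, -1]
    - [0, 0, -0.85, 0, 0, 0, -1]

```text
time_s: 7.38
tcp_pos: [0.5147, 0.0889, 0.2138]
ee_rot: [[-0.275, 0.961, -0.004], [0.961, 0.275, -0.001], [0.0, -0.004, -1.0]]
wrist_force: [0.2, 0.3, -0.1]
gripper_width: 0.998
gripper_force: 0.0
```

```bash
python3 trk.py 7
```

```text
7.4333 yaw 105.8 j6 168.2 F [0.5 0.3 0.1] Mz [-0.08 -0.13  0.01] wing [ 377   19  135   85 6437] [443.   61.8]
```

View pics/t7.png

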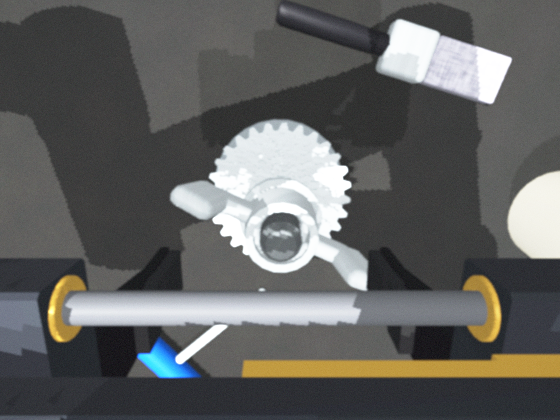

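The nut's wings are at (192,197) and (350,262), about 24° cw of the finger line, so there is room to lower. Then the clockwise stroke.

>>> arm_command:
  deltas:
    - [0, 0, 0, 0, 0, 2, -1]
    - [0, 0, 0, 0, 0, 4, -1]
    - [0, 0, 0, 0, 0, 6, -1]
    - [0, 0, 0, 0, 0, 6.5, -1]
    - [0, 0, 0, 0, 0, 6.5, -1]

```text
time_s: 7.85
tcp_pos: [0.5145, 0.0886, 0.1485]
ee_rot: [[-0.272, 0.962, -0.005], [0.962, 0.272, -0.002], [-0.001, -0.005, -1.0]]
wrist_force: [0.0, 0.6, -0.1]
gripper_width: 1.0
gripper_force: 0.0
```

>>> arm_command:
  deltas:
    - [0, 0, 0.08, 0, 0, 0, -1]
    - [0, 0, 0.16, 0, 0, 0, -1]
    - [0, 0, 0.24, 0, 0, 0, -1]
    - [0, 0, 0.32, 0, 0, 0, -1]
    - [0, 0, 0.4, 0, 0, 0, -1]
    - [0, 0, 0.48, 0, 0, 0, -1]
    - [0, 0, 0.56, 0, 0, 0, -1]
    - [0, 0, 0.64, 0, 0, 0, -1]

```text
time_s: 8.52
tcp_pos: [0.5167, 0.0897, 0.1519]
ee_rot: [[0.359, 0.933, 0.003], [0.933, -0.359, 0.001], [0.002, 0.002, -1.0]]
wrist_force: [0.6, 1.6, 0.1]
gripper_width: 1.002
gripper_force: 0.4
```

```bash
python3 trk.py 8
```

```text
8.5667 yaw 68.8 j6 131.2 F [ 0.7 -0.8 -0.2] Mz [-0.06 -0.07 -0.02] wing [ 320  138   44  117 3609] [336.7 204.1]
```

>>> arm_command:
  deltas:
    - [0, 0, 0.1, 0, 0, 0, -1]
    - [0, 0, 0.2, 0, 0, 0, -1]
    - [0, 0, 0.3, 0, 0, 0, -1]
    - [0, 0, 0.4, 0, 0, 0, -1]
    - [0, 0, 0.5, 0, 0, 0, -1]
    - [0, 0, 0.6, 0, 0, 0, -1]
    - [0, 0, 0.7, 0, 0, 0, -1]
    - [0, 0, 0.8, 0, 0, 0, -1]

```text
time_s: 9.23
tcp_pos: [0.5168, 0.0895, 0.1518]
ee_rot: [[0.919, 0.394, 0.003], [0.394, -0.919, 0.001], [0.003, 0.0, -1.0]]
wrist_force: [1.4, 0.3, -0.7]
gripper_width: 1.006
gripper_force: 0.4
```

>>> arm_command:
  deltas:
    - [0, 0, 0.1, 0, 0, 0, -1]
    - [0, 0, 0.2, 0, 0, 0, -1]
    - [0, 0, 0.3, 0, 0, 0, -1]
    - [0, 0, 0.4, 0, 0, 0, -1]
    - [0, 0, 0.5, 0, 0, 0, -1]
    - [0, 0, 0.6, 0, 0, 0, -1]
    - [0, 0, 0.7, 0, 0, 0, -1]
    - [0, 0, 0.8, 0, 0, 0, -1]

```text
time_s: 9.9
tcp_pos: [0.5164, 0.0893, 0.1516]
ee_rot: [[0.923, -0.385, 0.002], [-0.385, -0.923, 0.0], [0.001, -0.001, -1.0]]
wrist_force: [0.5, -0.2, 0.1]
gripper_width: 1.0
gripper_force: 0.3
```

```bash
python3 trk.py 9
```

```text
9.95 yaw -22.8 j6 39.6 F [ 0.2 -0.2  0.8] Mz [-0.01  0.01  0.03] wing [ 320  139   42  116 3362] [335.9 204.8]
```

>>> arm_command:
  deltas:
    - [0, 0, 0.11, 0, 0, 0, -1]
    - [0, 0, 0.22, 0, 0, 0, -1]
    - [0, 0, 0.33, 0, 0, 0, -1]
    - [0, 0, 0.44, 0, 0, 0, -1]
    - [0, 0, 0.55, 0, 0, 0, -1]
    - [0, 0, 0.66, 0, 0, 0, -1]
    - [0, 0, 0.77, 0, 0, 0, -1]
    - [0, 0, 0.88, 0, 0, 0, -1]

```text
time_s: 10.62
tcp_pos: [0.5161, 0.0894, 0.1514]
ee_rot: [[0.293, -0.956, 0.001], [-0.956, -0.293, 0.001], [-0.0, -0.001, -1.0]]
wrist_force: [-0.5, -0.0, 0.3]
gripper_width: 0.997
gripper_force: 0.4
```

>>> arm_command:
  deltas:
    - [0, 0, 0.11, 0, 0, 0, -1]
    - [0, 0, 0.22, 0, 0, 0, -1]
    - [0, 0, 0.33, 0, 0, 0, -1]
    - [0, 0, 0.44, 0, 0, 0, -1]
    - [0, 0, 0.55, 0, 0, 0, -1]
    - [0, 0, 0.66, 0, 0, 0, -1]
    - [0, 0, 0.77, 0, 0, 0, -1]
    - [0, 0, 0.88, 0, 0, 0, -1]

```text
time_s: 11.28
tcp_pos: [0.5165, 0.0895, 0.1515]
ee_rot: [[-0.55, -0.835, 0.002], [-0.835, 0.55, 0.001], [-0.002, -0.001, -1.0]]
wrist_force: [1.1, 0.6, -0.1]
gripper_width: 1.003
gripper_force: 0.3
```

>>> arm_command:
  deltas:
    - [0, 0, 0.11, 0, 0, 0, -1]
    - [0, 0, 0.22, 0, 0, 0, -1]
    - [0, 0, 0.33, 0, 0, 0, -1]
    - [0, 0, 0.44, 0, 0, 0, -1]
    - [0, 0, 0.55, 0, 0, 0, -1]
    - [0, 0, 0.66, 0, 0, 0, -1]
    - [0, 0, 0.77, 0, 0, 0, -1]
    - [0, 0, 0.88, 0, 0, 0, -1]

```text
time_s: 11.95
tcp_pos: [0.5166, 0.0895, 0.1516]
ee_rot: [[-0.994, -0.108, 0.002], [-0.108, 0.994, 0.001], [-0.002, 0.0, -1.0]]
wrist_force: [0.5, -0.3, -1.4]
gripper_width: 0.999
gripper_force: 0.3
```

>>> arm_command:
  deltas:
    - [0, 0, 0.11, 0, 0, 0, -1]
    - [0, 0, 0.22, 0, 0, 0, -1]
    - [0, 0, 0.33, 0, 0, 0, -1]
    - [0, 0, 0.44, 0, 0, 0, -1]
    - [0, 0, 0.55, 0, 0, 0, -1]
    - [0, 0, 0.66, 0, 0, 0, -1]
    - [0, 0, 0.77, 0, 0, 0, -1]
    - [0, 0, 0.88, 0, 0, 0, -1]

```text
time_s: 12.62
tcp_pos: [0.5163, 0.0892, 0.1514]
ee_rot: [[-0.716, 0.698, 0.001], [0.698, 0.716, 0.0], [-0.001, 0.001, -1.0]]
wrist_force: [0.2, -0.6, -0.8]
gripper_width: 0.998
gripper_force: 0.2
```

```bash
python3 trk.py 10
```

```text
12.6667 yaw 135.5 j6 -162.0 F [-0.1 -0.1  0.3] Mz [-0.03 -0.2   0.02] wing [ 445  106  115  133 7416] [506.2 170.9]
```

>>> arm_command:
  deltas:
    - [0, 0, 0, 0, 0, -2, -1]
    - [0, 0, 0, 0, 0, -4, -1]
    - [0, 0, 0, 0, 0, -5, -1]
    - [0, 0, 0, 0, 0, -5, -1]

```text
time_s: 13.0
tcp_pos: [0.5175, 0.0898, 0.2036]
ee_rot: [[-0.72, 0.693, 0.006], [0.693, 0.72, 0.002], [-0.003, 0.006, -1.0]]
wrist_force: [1.3, -0.0, -0.3]
gripper_width: 0.993
gripper_force: 0.0
```

>>> arm_command:
  deltas:
    - [0, 0, -0.11, 0, 0, 0, -1]
    - [0, 0, -0.22, 0, 0, 0, -1]
    - [0, 0, -0.33, 0, 0, 0, -1]
    - [0, 0, -0.44, 0, 0, 0, -1]
    - [0, 0, -0.55, 0, 0, 0, -1]
    - [0, 0, -0.66, 0, 0, 0, -1]
    - [0, 0, -0.77, 0, 0, 0, -1]
    - [0, 0, -0.88, 0, 0, 0, -1]

```text
time_s: 13.67
tcp_pos: [0.5153, 0.089, 0.1995]
ee_rot: [[-0.993, -0.118, -0.002], [-0.118, 0.993, -0.0], [0.002, -0.0, -1.0]]
wrist_force: [-0.1, -0.8, 0.4]
gripper_width: 1.0
gripper_force: 0.0
```

>>> arm_command:
  deltas:
    - [0, 0, -0.11, 0, 0, 0, -1]
    - [0, 0, -0.22, 0, 0, 0, -1]
    - [0, 0, -0.33, 0, 0, 0, -1]
    - [0, 0, -0.44, 0, 0, 0, -1]
    - [0, 0, -0.55, 0, 0, 0, -1]
    - [0, 0, -0.66, 0, 0, 0, -1]
    - [0, 0, -0.77, 0, 0, 0, -1]
    - [0, 0, -0.88, 0, 0, 0, -1]

```text
time_s: 14.33
tcp_pos: [0.5153, 0.089, 0.1995]
ee_rot: [[-0.542, -0.84, -0.002], [-0.84, 0.542, -0.0], [0.001, 0.001, -1.0]]
wrist_force: [0.5, -0.3, 0.9]
gripper_width: 0.997
gripper_force: 0.0
```

>>> arm_command:
  deltas:
    - [0, 0, -0.11, 0, 0, 0, -1]
    - [0, 0, -0.22, 0, 0, 0, -1]
    - [0, 0, -0.33, 0, 0, 0, -1]
    - [0, 0, -0.44, 0, 0, 0, -1]
    - [0, 0, -0.55, 0, 0, 0, -1]
    - [0, 0, -0.66, 0, 0, 0, -1]
    - [0, 0, -0.77, 0, 0, 0, -1]
    - [0, 0, -0.88, 0, 0, 0, -1]

```text
time_s: 15.0
tcp_pos: [0.5153, 0.089, 0.1995]
ee_rot: [[0.302, -0.953, -0.002], [-0.953, -0.302, -0.0], [-0.0, 0.002, -1.0]]
wrist_force: [-0.3, 0.5, -0.2]
gripper_width: 1.005
gripper_force: 0.0
```

>>> arm_command:
  deltas:
    - [0, 0, -0.11, 0, 0, 0, -1]
    - [0, 0, -0.22, 0, 0, 0, -1]
    - [0, 0, -0.33, 0, 0, 0, -1]
    - [0, 0, -0.44, 0, 0, 0, -1]
    - [0, 0, -0.55, 0, 0, 0, -1]
    - [0, 0, -0.64, 0, 0, 0, -1]
    - [0, 0, -0.64, 0, 0, 0, -1]

```text
time_s: 15.58
tcp_pos: [0.5153, 0.089, 0.1996]
ee_rot: [[0.809, -0.587, -0.002], [-0.587, -0.809, -0.0], [-0.001, 0.001, -1.0]]
wrist_force: [-0.3, -0.0, -0.0]
gripper_width: 1.001
gripper_force: 0.0
```

```bash
python3 trk.py 11; python3 -c "
import cv2,numpy as np
a,b=[cv2.resize(cv2.imread(f'pics/{i}.png'),(400,300)) for i in('t10','t11')]
cv2.imwrite('pics/c6.png',np.hstack([a,b]))"
```

```text
15.6333 yaw -36.2 j6 26.2 F [-0.4 -0.2  0.5] Mz [ 0.05 -0.    0.  ] wing [ 521   19   36  135 2294] [538.   86.3]
```

View pics/c6.png

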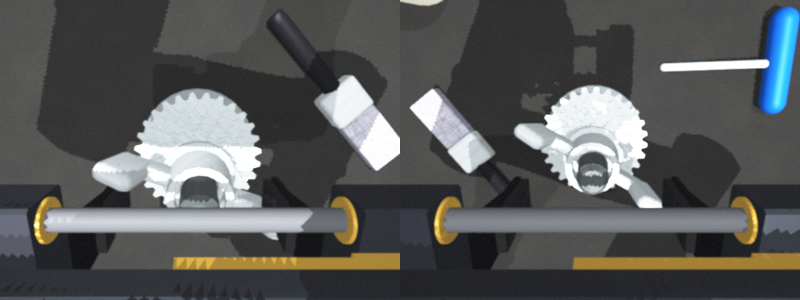

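The nut has gone well down: the nose stands out of the boss and the boss is close over the cassette. The wings, at (530,132) and (640,190) in the composite, are about 28° cw of the fingers. Lower and do stroke 2.

>>> arm_command:
  deltas:
    - [0, 0, 0, 0, 0, 2, -1]
    - [0, 0, 0, 0, 0, 4, -1]
    - [0, 0, 0, 0, 0, 5.3, -1]
    - [0, 0, 0, 0, 0, 5.3, -1]

```text
time_s: 15.97
tcp_pos: [0.5136, 0.0883, 0.1443]
ee_rot: [[0.806, -0.592, -0.007], [-0.592, -0.806, -0.002], [-0.004, 0.006, -1.0]]
wrist_force: [-1.3, -0.3, -0.2]
gripper_width: 1.001
gripper_force: 0.0
```

>>> arm_command:
  deltas:
    - [0, 0, 0.11, 0, 0, 0, -1]
    - [0, 0, 0.22, 0, 0, 0, -1]
    - [0, 0, 0.33, 0, 0, 0, -1]
    - [0, 0, 0.44, 0, 0, 0, -1]
    - [0, 0, 0.55, 0, 0, 0, -1]
    - [0, 0, 0.66, 0, 0, 0, -1]
    - [0, 0, 0.77, 0, 0, 0, -1]
    - [0, 0, 0.88, 0, 0, 0, -1]

```text
time_s: 16.63
tcp_pos: [0.5161, 0.0894, 0.1482]
ee_rot: [[0.054, -0.999, 0.001], [-0.999, -0.054, 0.0], [-0.0, -0.001, -1.0]]
wrist_force: [-0.9, 0.5, 0.6]
gripper_width: 0.996
gripper_force: 0.3
```

>>> arm_command:
  deltas:
    - [0, 0, 0.11, 0, 0, 0, -1]
    - [0, 0, 0.22, 0, 0, 0, -1]
    - [0, 0, 0.33, 0, 0, 0, -1]
    - [0, 0, 0.44, 0, 0, 0, -1]
    - [0, 0, 0.55, 0, 0, 0, -1]
    - [0, 0, 0.66, 0, 0, 0, -1]
    - [0, 0, 0.77, 0, 0, 0, -1]
    - [0, 0, 0.88, 0, 0, 0, -1]

```text
time_s: 17.3
tcp_pos: [0.5165, 0.0895, 0.1484]
ee_rot: [[-0.735, -0.678, 0.002], [-0.678, 0.735, 0.001], [-0.002, -0.001, -1.0]]
wrist_force: [0.3, 1.1, -0.2]
gripper_width: 1.004
gripper_force: 0.3
```

>>> arm_command:
  deltas:
    - [0, 0, 0.11, 0, 0, 0, -1]
    - [0, 0, 0.22, 0, 0, 0, -1]
    - [0, 0, 0.33, 0, 0, 0, -1]
    - [0, 0, 0.44, 0, 0, 0, -1]
    - [0, 0, 0.55, 0, 0, 0, -1]
    - [0, 0, 0.66, 0, 0, 0, -1]
    - [0, 0, 0.77, 0, 0, 0, -1]
    - [0, 0, 0.88, 0, 0, 0, -1]

```text
time_s: 17.97
tcp_pos: [0.5163, 0.0894, 0.1483]
ee_rot: [[-0.991, 0.135, 0.001], [0.135, 0.991, 0.0], [-0.001, 0.001, -1.0]]
wrist_force: [0.3, -0.5, -0.4]
gripper_width: 0.996
gripper_force: 0.3
```

>>> arm_command:
  deltas:
    - [0, 0, 0.11, 0, 0, 0, -1]
    - [0, 0, 0.22, 0, 0, 0, -1]
    - [0, 0, 0.33, 0, 0, 0, -1]
    - [0, 0, 0.44, 0, 0, 0, -1]
    - [0, 0, 0.55, 0, 0, 0, -1]
    - [0, 0, 0.65, 0, 0, 0, -1]

```text
time_s: 18.47
tcp_pos: [0.5161, 0.0892, 0.1482]
ee_rot: [[-0.707, 0.707, 0.001], [0.707, 0.707, 0.0], [-0.0, 0.001, -1.0]]
wrist_force: [-1.1, 0.2, -0.2]
gripper_width: 1.002
gripper_force: 0.2
```

```bash
python3 trk.py 12
```

```text
18.5167 yaw 134.8 j6 -162.8 F [1.  0.2 0.2] Mz [-0.   -0.15 -0.09] wing [ 447  103  113  135 7526] [508.3 168.3]
```

Total cw so far is about 500° of roughly 650°. Regripping.

>>> arm_command:
  deltas:
    - [0, 0, 0, 0, 0, -2, -1]
    - [0, 0, 0, 0, 0, -4, -1]
    - [0, 0, 0, 0, 0, -5, -1]
    - [0, 0, 0, 0, 0, -5, -1]

```text
time_s: 18.85
tcp_pos: [0.5175, 0.0898, 0.2005]
ee_rot: [[-0.712, 0.702, 0.006], [0.702, 0.712, 0.002], [-0.003, 0.006, -1.0]]
wrist_force: [-0.2, 0.8, 0.6]
gripper_width: 0.998
gripper_force: 0.0
```

>>> arm_command:
  deltas:
    - [0, 0, -0.11, 0, 0, 0, -1]
    - [0, 0, -0.22, 0, 0, 0, -1]
    - [0, 0, -0.33, 0, 0, 0, -1]
    - [0, 0, -0.44, 0, 0, 0, -1]
    - [0, 0, -0.55, 0, 0, 0, -1]
    - [0, 0, -0.66, 0, 0, 0, -1]
    - [0, 0, -0.77, 0, 0, 0, -1]
    - [0, 0, -0.88, 0, 0, 0, -1]

```text
time_s: 19.52
tcp_pos: [0.5153, 0.089, 0.1965]
ee_rot: [[-0.994, -0.106, -0.002], [-0.106, 0.994, -0.0], [0.002, -0.0, -1.0]]
wrist_force: [0.1, -0.3, -0.5]
gripper_width: 0.996
gripper_force: 0.0
```

>>> arm_command:
  deltas:
    - [0, 0, -0.11, 0, 0, 0, -1]
    - [0, 0, -0.22, 0, 0, 0, -1]
    - [0, 0, -0.33, 0, 0, 0, -1]
    - [0, 0, -0.44, 0, 0, 0, -1]
    - [0, 0, -0.55, 0, 0, 0, -1]
    - [0, 0, -0.66, 0, 0, 0, -1]
    - [0, 0, -0.77, 0, 0, 0, -1]
    - [0, 0, -0.88, 0, 0, 0, -1]

```text
time_s: 20.18
tcp_pos: [0.5153, 0.089, 0.1965]
ee_rot: [[-0.552, -0.834, -0.002], [-0.834, 0.552, -0.0], [0.001, 0.001, -1.0]]
wrist_force: [0.1, 0.7, 0.0]
gripper_width: 1.0
gripper_force: 0.0
```

>>> arm_command:
  deltas:
    - [0, 0, -0.11, 0, 0, 0, -1]
    - [0, 0, -0.22, 0, 0, 0, -1]
    - [0, 0, -0.33, 0, 0, 0, -1]
    - [0, 0, -0.44, 0, 0, 0, -1]
    - [0, 0, -0.55, 0, 0, 0, -1]
    - [0, 0, -0.66, 0, 0, 0, -1]
    - [0, 0, -0.77, 0, 0, 0, -1]
    - [0, 0, -0.88, 0, 0, 0, -1]

```text
time_s: 20.85
tcp_pos: [0.5153, 0.089, 0.1965]
ee_rot: [[0.291, -0.957, -0.002], [-0.957, -0.291, -0.0], [-0.0, 0.002, -1.0]]
wrist_force: [0.9, -0.1, -0.1]
gripper_width: 0.997
gripper_force: 0.0
```

>>> arm_command:
  deltas:
    - [0, 0, -0.11, 0, 0, 0, -1]
    - [0, 0, -0.22, 0, 0, 0, -1]
    - [0, 0, -0.33, 0, 0, 0, -1]
    - [0, 0, -0.44, 0, 0, 0, -1]
    - [0, 0, -0.55, 0, 0, 0, -1]
    - [0, 0, -0.64, 0, 0, 0, -1]
    - [0, 0, -0.64, 0, 0, 0, -1]

```text
time_s: 21.43
tcp_pos: [0.5153, 0.089, 0.1966]
ee_rot: [[0.803, -0.596, -0.002], [-0.596, -0.803, -0.0], [-0.001, 0.001, -1.0]]
wrist_force: [-0.4, -0.4, 0.1]
gripper_width: 1.0
gripper_force: 0.0
```

>>> arm_command:
  deltas:
    - [0, 0, 0, 0, 0, 2, -1]
    - [0, 0, 0, 0, 0, 4, -1]
    - [0, 0, 0, 0, 0, 5.2, -1]
    - [0, 0, 0, 0, 0, 5.2, -1]

```text
time_s: 21.77
tcp_pos: [0.5136, 0.0883, 0.1422]
ee_rot: [[0.8, -0.6, -0.007], [-0.6, -0.8, -0.002], [-0.004, 0.006, -1.0]]
wrist_force: [0.4, -0.8, -0.3]
gripper_width: 1.001
gripper_force: 0.0
```

>>> arm_command:
  deltas:
    - [0, 0, 0.1, 0, 0, 0, -1]
    - [0, 0, 0.2, 0, 0, 0, -1]
    - [0, 0, 0.3, 0, 0, 0, -1]
    - [0, 0, 0.4, 0, 0, 0, -1]
    - [0, 0, 0.5, 0, 0, 0, -1]
    - [0, 0, 0.6, 0, 0, 0, -1]
    - [0, 0, 0.7, 0, 0, 0, -1]
    - [0, 0, 0.8, 0, 0, 0, -1]

```text
time_s: 22.43
tcp_pos: [0.5161, 0.0894, 0.1461]
ee_rot: [[0.123, -0.992, 0.001], [-0.992, -0.123, 0.001], [-0.0, -0.001, -1.0]]
wrist_force: [0.2, 0.5, -0.4]
gripper_width: 1.002
gripper_force: 0.3
```

>>> arm_command:
  deltas:
    - [0, 0, 0.08, 0, 0, 0, -1]
    - [0, 0, 0.16, 0, 0, 0, -1]
    - [0, 0, 0.24, 0, 0, 0, -1]
    - [0, 0, 0.32, 0, 0, 0, -1]
    - [0, 0, 0.4, 0, 0, 0, -1]
    - [0, 0, 0.48, 0, 0, 0, -1]
    - [0, 0, 0.56, 0, 0, 0, -1]
    - [0, 0, 0.64, 0, 0, 0, -1]

```text
time_s: 23.1
tcp_pos: [0.5164, 0.0895, 0.1462]
ee_rot: [[-0.493, -0.87, 0.001], [-0.87, 0.493, 0.001], [-0.001, -0.001, -1.0]]
wrist_force: [0.8, 0.6, -0.7]
gripper_width: 0.997
gripper_force: 0.3
```

```bash
python3 trk.py 13
```

```text
23.15 yaw -119.7 j6 -57.3 F [-0.3 -0.1 -0.3] Mz [ 0.07 -0.08  0.01] wing [ 320  143   44  112 3431] [336.6 206.6]
```

>>> arm_command:
  deltas:
    - [0, 0, 0.07, 0, 0, 0, -1]
    - [0, 0, 0.14, 0, 0, 0, -1]
    - [0, 0, 0.21, 0, 0, 0, -1]
    - [0, 0, 0.28, 0, 0, 0, -1]
    - [0, 0, 0.35, 0, 0, 0, -1]
    - [0, 0, 0.42, 0, 0, 0, -1]
    - [0, 0, 0.49, 0, 0, 0, -1]
    - [0, 0, 0.56, 0, 0, 0, -1]

```text
time_s: 23.82
tcp_pos: [0.5165, 0.0895, 0.1462]
ee_rot: [[-0.878, -0.478, 0.002], [-0.478, 0.878, 0.001], [-0.002, -0.0, -1.0]]
wrist_force: [1.3, 0.4, -1.0]
gripper_width: 1.001
gripper_force: 0.3
```

>>> arm_command:
  deltas:
    - [0, 0, 0.06, 0, 0, 0, -1]
    - [0, 0, 0.12, 0, 0, 0, -1]
    - [0, 0, 0.18, 0, 0, 0, -1]
    - [0, 0, 0.24, 0, 0, 0, -1]

```text
time_s: 24.15
tcp_pos: [0.5164, 0.0893, 0.1461]
ee_rot: [[-0.967, -0.256, 0.001], [-0.256, 0.967, 0.0], [-0.001, 0.0, -1.0]]
wrist_force: [0.8, -0.1, -0.6]
gripper_width: 1.004
gripper_force: 0.2
```

```bash
python3 trk.py 14
```

```text
24.2 yaw -165.3 j6 -102.9 F [0.2 1.3 0.3] Mz [ 0.09 -0.14  0.01] wing [ 320  142   45  113 3418] [337.1 207.5]
```

>>> arm_command:
  deltas:
    - [0, 0, 0.05, 0, 0, 0, -1]
    - [0, 0, 0.1, 0, 0, 0, -1]
    - [0, 0, 0.15, 0, 0, 0, -1]
    - [0, 0, 0.2, 0, 0, 0, -1]

```text
time_s: 24.53
tcp_pos: [0.5165, 0.0894, 0.1461]
ee_rot: [[-0.998, -0.06, 0.002], [-0.06, 0.998, 0.001], [-0.002, 0.0, -1.0]]
wrist_force: [0.8, 0.2, -0.6]
gripper_width: 0.999
gripper_force: 0.4
```

```bash
python3 trk.py 15
```

```text
24.5833 yaw -176.6 j6 -114.2 F [-0.1  0.8 -0.4] Mz [-0.01 -0.2   0.04] wing [ 320  141   45  114 3522] [337.3 207.1]
```

>>> arm_command:
  deltas:
    - [0, 0, 0.05, 0, 0, 0, -1]
    - [0, 0, 0.1, 0, 0, 0, -1]
    - [0, 0, 0.15, 0, 0, 0, -1]
    - [0, 0, 0.2, 0, 0, 0, -1]

```text
time_s: 24.92
tcp_pos: [0.5162, 0.0892, 0.1459]
ee_rot: [[-0.99, 0.139, 0.001], [0.139, 0.99, 0.0], [-0.001, 0.0, -1.0]]
wrist_force: [0.1, -0.4, -0.5]
gripper_width: 1.001
gripper_force: 0.5
```

```bash
python3 trk.py 16
```

```text
24.9667 yaw 171.9 j6 -125.7 F [ 0.6 -1.  -1. ] Mz [ 0.   -0.22  0.09] wing [ 320  143   47  112 3612] [337.8 207.3]
```

>>> arm_command:
  deltas:
    - [0, 0, 0.05, 0, 0, 0, -1]
    - [0, 0, 0.1, 0, 0, 0, -1]
    - [0, 0, 0.15, 0, 0, 0, -1]
    - [0, 0, 0.2, 0, 0, 0, -1]

```text
time_s: 25.3
tcp_pos: [0.5161, 0.0892, 0.1458]
ee_rot: [[-0.943, 0.332, 0.001], [0.332, 0.943, 0.0], [-0.001, 0.0, -1.0]]
wrist_force: [-0.2, -0.4, -0.2]
gripper_width: 1.004
gripper_force: 0.5
```

```bash
python3 trk.py 17
```

```text
25.35 yaw 160.5 j6 -137.1 F [-0.1  0.   0.4] Mz [ 0.01 -0.19  0.02] wing [ 320  142   47  113 3760] [338.1 206.5]
```

>>> arm_command:
  deltas:
    - [0, 0, 0.05, 0, 0, 0, -1]
    - [0, 0, 0.1, 0, 0, 0, -1]
    - [0, 0, 0.15, 0, 0, 0, -1]
    - [0, 0, 0.2, 0, 0, 0, -1]

```text
time_s: 25.68
tcp_pos: [0.5158, 0.0892, 0.1458]
ee_rot: [[-0.859, 0.512, 0.0], [0.512, 0.859, -0.0], [-0.0, 0.0, -1.0]]
wrist_force: [-0.3, 0.9, 0.6]
gripper_width: 1.007
gripper_force: 0.8
```

```bash
python3 trk.py 18
```

```text
25.7333 yaw 149.1 j6 -148.5 F [0.2 0.5 1. ] Mz [-0.06 -0.16  0.01] wing [ 451  159   95   96 5277] [498.3 211.2]
```

>>> arm_command:
  deltas:
    - [0, 0, 0.05, 0, 0, 0, -1]
    - [0, 0, 0.1, 0, 0, 0, -1]
    - [0, 0, 0.15, 0, 0, 0, -1]
    - [0, 0, 0.2, 0, 0, 0, -1]

```text
time_s: 26.07
tcp_pos: [0.5159, 0.0892, 0.1458]
ee_rot: [[-0.74, 0.672, 0.0], [0.672, 0.74, -0.0], [-0.0, 0.0, -1.0]]
wrist_force: [-0.1, 0.5, 0.2]
gripper_width: 1.002
gripper_force: 0.8
```

```bash
python3 trk.py 19
```

```text
26.1167 yaw 137.6 j6 -159.9 F [ 0.5 -0.2  1.1] Mz [ 0.02 -0.11  0.  ] wing [ 450  114  110  137 7476] [510.3 180.3]
```

>>> arm_command:
  deltas:
    - [0, 0, 0.05, 0, 0, 0, -1]
    - [0, 0, 0.1, 0, 0, 0, -1]
    - [0, 0, 0.15, 0, 0, 0, -1]
    - [0, 0, 0.2, 0, 0, 0, -1]

```text
time_s: 26.45
tcp_pos: [0.5159, 0.0892, 0.1458]
ee_rot: [[-0.592, 0.806, 0.0], [0.806, 0.592, -0.0], [-0.0, 0.0, -1.0]]
wrist_force: [0.5, 0.8, -0.1]
gripper_width: 1.004
gripper_force: 0.8
```

```bash
python3 trk.py 20; python3 - <<'E'
import cv2,numpy as np
from h import *
# left wing (contact) bright blob in successive frames
for i in(14,15,16,17,18,19,20):
    g=cv2.imread(f'pics/t{i}.png',0);r=g[150:285,100:250];k,l,st,ce=cv2.connectedComponentsWithStats((r>150).astype(np.uint8));j=1+np.argmax(st[1:,4]);print(i,st[j],ce[j].round(1))
E
```

```text
26.5 yaw 126.2 j6 -171.4 F [-1.1  0.6  0. ] Mz [ 0.03 -0.16  0.08] wing [ 439   69  121  132 7987] [506.2 132.2]
14 [  32    0  118  135 8855] [108.4  69.7]
15 [  33    0  117  135 8919] [108.5  69.9]
16 [   0    0  150  135 9326] [104.1  70.8]
17 [  33    0  117  135 8786] [109.   69.9]
18 [  33    0  117  135 8744] [109.1  70.2]
19 [  33    0  117  135 8668] [109.5  70.3]
20 [  33    0  117  135 8688] [109.9  70.7]
```

>>> arm_command:
  deltas:
    - [0, 0, 0, 0, 0, -2, -1]
    - [0, 0, 0, 0, 0, -4, -1]
    - [0, 0, 0, 0, 0, -5.4, -1]
    - [0, 0, 0, 0, 0, -5.4, -1]

```text
time_s: 26.83
tcp_pos: [0.5176, 0.0897, 0.2029]
ee_rot: [[-0.594, 0.804, 0.006], [0.804, 0.594, 0.002], [-0.002, 0.006, -1.0]]
wrist_force: [0.8, -0.5, 0.6]
gripper_width: 0.997
gripper_force: 0.0
```

>>> arm_command:
  deltas:
    - [0, 0, -0.11, 0, 0, 0, -1]
    - [0, 0, -0.22, 0, 0, 0, -1]
    - [0, 0, -0.33, 0, 0, 0, -1]
    - [0, 0, -0.44, 0, 0, 0, -1]
    - [0, 0, -0.55, 0, 0, 0, -1]
    - [0, 0, -0.66, 0, 0, 0, -1]
    - [0, 0, -0.77, 0, 0, 0, -1]
    - [0, 0, -0.88, 0, 0, 0, -1]

```text
time_s: 27.5
tcp_pos: [0.5153, 0.089, 0.1986]
ee_rot: [[-0.999, 0.051, -0.002], [0.051, 0.999, -0.0], [0.002, -0.0, -1.0]]
wrist_force: [-0.4, -0.1, -0.2]
gripper_width: 0.998
gripper_force: 0.0
```

>>> arm_command:
  deltas:
    - [0, 0, -0.11, 0, 0, 0, -1]
    - [0, 0, -0.22, 0, 0, 0, -1]
    - [0, 0, -0.33, 0, 0, 0, -1]
    - [0, 0, -0.44, 0, 0, 0, -1]
    - [0, 0, -0.55, 0, 0, 0, -1]
    - [0, 0, -0.66, 0, 0, 0, -1]
    - [0, 0, -0.77, 0, 0, 0, -1]
    - [0, 0, -0.88, 0, 0, 0, -1]

```text
time_s: 28.17
tcp_pos: [0.5153, 0.089, 0.1986]
ee_rot: [[-0.675, -0.737, -0.002], [-0.737, 0.675, -0.0], [0.001, 0.001, -1.0]]
wrist_force: [-0.0, 0.8, 0.0]
gripper_width: 1.003
gripper_force: 0.0
```

>>> arm_command:
  deltas:
    - [0, 0, -0.11, 0, 0, 0, -1]
    - [0, 0, -0.22, 0, 0, 0, -1]
    - [0, 0, -0.33, 0, 0, 0, -1]
    - [0, 0, -0.44, 0, 0, 0, -1]
    - [0, 0, -0.55, 0, 0, 0, -1]
    - [0, 0, -0.66, 0, 0, 0, -1]
    - [0, 0, -0.77, 0, 0, 0, -1]
    - [0, 0, -0.88, 0, 0, 0, -1]

```text
time_s: 28.83
tcp_pos: [0.5153, 0.089, 0.1986]
ee_rot: [[0.138, -0.99, -0.002], [-0.99, -0.138, -0.0], [0.0, 0.002, -1.0]]
wrist_force: [-0.2, 0.2, -1.2]
gripper_width: 0.998
gripper_force: 0.0
```

>>> arm_command:
  deltas:
    - [0, 0, -0.11, 0, 0, 0, -1]
    - [0, 0, -0.22, 0, 0, 0, -1]
    - [0, 0, -0.33, 0, 0, 0, -1]
    - [0, 0, -0.44, 0, 0, 0, -1]
    - [0, 0, -0.55, 0, 0, 0, -1]
    - [0, 0, -0.64, 0, 0, 0, -1]
    - [0, 0, -0.64, 0, 0, 0, -1]

```text
time_s: 29.42
tcp_pos: [0.5154, 0.089, 0.1987]
ee_rot: [[0.699, -0.715, -0.001], [-0.715, -0.699, -0.0], [-0.001, 0.001, -1.0]]
wrist_force: [-0.1, -0.1, 1.3]
gripper_width: 0.998
gripper_force: 0.0
```

```bash
python3 trk.py 21; python3 - <<'E'
import cv2,numpy as np
for i in(11,21):
    g=cv2.imread(f'pics/t{i}.png',0)
    m=(g>125).astype(np.uint8);m[:100]=0;m[288:]=0;m[:,:130]=0;m[:,420:]=0
    k,l,st,ce=cv2.connectedComponentsWithStats(m)
    j=l[235,:][(l[235,:]>0)];j=1+np.argmax(st[1:,4])
    ys,xs=np.where(l==j);print(i,st[j],'L',xs.min(),ys[xs<=xs.min()+2].mean(),'R',xs.max(),ys[xs>=xs.max()-2].mean())
E
```

```text
29.4667 yaw -45.9 j6 16.6 F [-0.4 -0.2  0.3] Mz [ 0.1  -0.01  0.07] wing [ 515    0   21  111 2023] [525.   53.7]
11 [  160   119   207   169 17506] L 160 183.875 R 366 284.05
21 [  164   120   204   168 16726] L 164 185.5 R 367 278.4193548387097
```

```bash
python3 - <<'E'
from h import *
from scipy.optimize import least_squares
W=cam('wrist');s=sense();Rt=np.array(s['ee_rot']);p=np.array(s['tcp_pos'])
Rc=W[2]@Rt; tc=W[2]@p+W[3]     # cam = Rc*tool + tc
def camat(yaw,p):
    c,n=np.cos(np.radians(yaw)),np.sin(np.radians(yaw));R=np.array([[c,n,0],[n,-c,0],[0,0,-1.]])
    return (0,W[1],Rc@R.T,tc-Rc@R.T@np.array(p))
ax=np.array([.5165,.0895])
for i,yaw,p,L in((11,-36.2,(.5153,.089,.1996),(160,183.9)),(21,-45.9,(.5154,.089,.1987),(164,185.5))):
    C=camat(yaw,p)
    f=lambda q:proj(C,(ax[0]+.068*np.cos(q[1]),ax[1]+.068*np.sin(q[1]),q[0]+.05))-L
    r=least_squares(f,[.1,np.radians(yaw+90-25)]);print(i,'underside',r.x[0].round(4),'yaw rel tool y-line',(np.degrees(r.x[1])-yaw-90).round(1),r.cost.round(2))
    g=cv2.imread(f'pics/t{i}.png',0);m=(g[200:275,250:320]<90).astype(np.uint8);k,l,st,ce=cv2.connectedComponentsWithStats(m);j=1+np.argmax(st[1:,4]);print('hole',st[j],ce[j]+[250,200])
    for u in(.09,.10,.114): print(u,'bosstop px',proj(C,(*ax,u+.04)).round(1),'ring half-w',(proj(C,(*ax,u+.04))-proj(C,(ax[0]+.0225*np.sin(np.radians(yaw)),ax[1]-.0225*np.cos(np.radians(yaw)),u+.04))).round(1))
E
```

```text
11 underside 0.0911 yaw rel tool y-line -26.3 0.0
hole [  0  14  42  46 936] [269.43589744 234.02136752]
0.09 bosstop px [271.6 229.6] ring half-w [-37.7  -0. ]
0.1 bosstop px [271.5 235.3] ring half-w [-39.4  -0. ]
0.114 bosstop px [271.3 244.2] ring half-w [-42.   -0.1]
21 underside 0.0779 yaw rel tool y-line -23.3 0.0
hole [  0  15  40  28 872] [269.125      228.18119266]
0.09 bosstop px [271.6 230.5] ring half-w [-37.8  -0. ]
0.1 bosstop px [271.4 236.3] ring half-w [-39.5  -0. ]
0.114 bosstop px [271.3 245.3] ring half-w [-42.1  -0.1]
```

Triangulation puts the nut about 13 mm lower than before, so it is close to home. I'll lower again and push gently until it stalls.

>>> arm_command:
  deltas:
    - [0, 0, 0, 0, 0, 2, -1]
    - [0, 0, 0, 0, 0, 4, -1]
    - [0, 0, 0, 0, 0, 5.4, -1]
    - [0, 0, 0, 0, 0, 5.4, -1]

```text
time_s: 29.85
tcp_pos: [0.5136, 0.0883, 0.1423]
ee_rot: [[0.695, -0.719, -0.007], [-0.719, -0.695, -0.002], [-0.003, 0.006, -1.0]]
wrist_force: [-1.2, -0.6, -0.5]
gripper_width: 0.997
gripper_force: 0.0
```

>>> arm_command:
  deltas:
    - [0, 0, 0.05, 0, 0, 0, -1]
    - [0, 0, 0.1, 0, 0, 0, -1]
    - [0, 0, 0.15, 0, 0, 0, -1]
    - [0, 0, 0.2, 0, 0, 0, -1]

```text
time_s: 30.18
tcp_pos: [0.5162, 0.0893, 0.1462]
ee_rot: [[0.537, -0.843, 0.001], [-0.843, -0.537, 0.0], [0.0, -0.001, -1.0]]
wrist_force: [0.4, 0.1, -0.3]
gripper_width: 1.003
gripper_force: 0.6
```

```bash
python3 trk.py 22
```

```text
30.2333 yaw -57.6 j6 4.8 F [-0.1  0.   0.9] Mz [ 0.08 -0.04 -0.01] wing [ 320  141   43  114 3387] [336.1 205.2]
```

>>> arm_command:
  deltas:
    - [0, 0, 0.05, 0, 0, 0, -1]
    - [0, 0, 0.1, 0, 0, 0, -1]
    - [0, 0, 0.15, 0, 0, 0, -1]
    - [0, 0, 0.15, 0, 0, 0, -1]

```text
time_s: 30.57
tcp_pos: [0.5162, 0.0894, 0.1462]
ee_rot: [[0.408, -0.913, 0.001], [-0.913, -0.408, 0.0], [0.0, -0.001, -1.0]]
wrist_force: [0.1, -0.0, 1.0]
gripper_width: 1.0
gripper_force: 0.0
```

```bash
python3 trk.py 23
```

```text
30.6167 yaw -65.8 j6 -3.4 F [-0.8 -0.4 -0.3] Mz [ 0.08 -0.06  0.03] wing [ 320  141   42  114 3377] [336.  205.1]
```

>>> arm_command:
  deltas:
    - [0, 0, 0.05, 0, 0, 0, -1]
    - [0, 0, 0.1, 0, 0, 0, -1]
    - [0, 0, 0.15, 0, 0, 0, -1]
    - [0, 0, 0.2, 0, 0, 0, -1]

```text
time_s: 30.95
tcp_pos: [0.5161, 0.0898, 0.1461]
ee_rot: [[0.218, -0.976, 0.001], [-0.976, -0.218, 0.001], [-0.001, -0.001, -1.0]]
wrist_force: [-2.0, 2.0, 0.5]
gripper_width: 0.999
gripper_force: 1.8
```

```bash
python3 trk.py 24
```

```text
31.0 yaw -77.5 j6 -15.1 F [-0.2  1.4  0.3] Mz [0.53 0.17 0.08] wing [ 320  140   43  115 3397] [336.1 204.8]
```

>>> arm_command:
  deltas:
    - [0, 0, 0.05, 0, 0, 0, -1]
    - [0, 0, 0.1, 0, 0, 0, -1]
    - [0, 0, 0.15, 0, 0, 0, -1]
    - [0, 0, 0.2, 0, 0, 0, -1]

```text
time_s: 31.33
tcp_pos: [0.516, 0.0904, 0.1461]
ee_rot: [[0.022, -1.0, 0.001], [-1.0, -0.022, 0.002], [-0.002, -0.001, -1.0]]
wrist_force: [-2.7, 5.9, 1.7]
gripper_width: 0.998
gripper_force: 5.9
```

```bash
python3 trk.py 25; python3 - <<'E'
import cv2,numpy as np
# per-frame change of cassette outline teeth vs nut, Canny-free: normalised correlation of cassette patch between frames
I={i:cv2.GaussianBlur(cv2.imread(f'pics/t{i}.png',0),(3,3),0) for i in(8,9,12,13,14,15,16,17,18,19,20,22,23,24,25)}
k=list(I)
for a,b in zip(k,k[1:]):
    f=lambda i:cv2.Laplacian(I[i][105:190,190:360].astype(np.float32),cv2.CV_32F,ksize=3).ravel()
    print(a,b,np.corrcoef(f(a),f(b))[0,1].round(2))
E
```

```text
31.3833 yaw -88.9 j6 -26.5 F [-2.1  4.8  0.9] Mz [1.31 0.49 0.22] wing [ 320  140   42  115 3375] [335.9 204.7]
8 9 0.14
9 12 0.05
12 13 -0.02
13 14 0.13
14 15 0.3
15 16 0.29
16 17 0.33
17 18 0.37
18 19 0.49
19 20 0.44
20 22 -0.1
22 23 0.14
23 24 0.44
24 25 0.45
```

>>> arm_command:
  deltas:
    - [0, 0, 0.05, 0, 0, 0, -1]
    - [0, 0, 0.1, 0, 0, 0, -1]
    - [0, 0, 0.15, 0, 0, 0, -1]
    - [0, 0, 0.2, 0, 0, 0, -1]

```text
time_s: 31.72
tcp_pos: [0.5163, 0.0909, 0.1461]
ee_rot: [[-0.173, -0.985, 0.002], [-0.985, 0.173, 0.002], [-0.002, -0.002, -1.0]]
wrist_force: [-2.5, 6.0, -0.7]
gripper_width: 1.0
gripper_force: 16.2
```

```bash
python3 trk.py 26
```

```text
31.7667 yaw -100.1 j6 -37.8 F [-1.8  5.7  0.8] Mz [1.89 0.48 0.53] wing [ 320  139   43  116 3423] [336.1 204.7]
```

>>> arm_command:
  deltas:
    - [0, 0, 0.05, 0, 0, 0, -1]
    - [0, 0, 0.1, 0, 0, 0, -1]
    - [0, 0, 0.1, 0, 0, 0, -1]

```text
time_s: 32.02
tcp_pos: [0.5164, 0.091, 0.1461]
ee_rot: [[-0.27, -0.963, 0.002], [-0.963, 0.27, 0.002], [-0.002, -0.002, -1.0]]
wrist_force: [-1.8, 6.2, 0.0]
gripper_width: 1.002
gripper_force: 9.1
```

```bash
python3 trk.py 27
```

```text
32.0667 yaw -105.6 j6 -43.3 F [-1.9  7.7 -0.1] Mz [1.98 0.4  0.86] wing [ 320  140   43  115 3447] [336.2 205.1]
```

Torque has risen to 0.86 N·m, so the nut is clamped on the cassette. Back off the fingers and lift clear.

>>> arm_command:
  deltas:
    - [0, 0, -0.06, 0, 0, 0, -1]
    - [0, 0, -0.12, 0, 0, 0, -1]
    - [0, 0, -0.18, 0, 0, 0, -1]
    - [0, 0, -0.24, 0, 0, 0, -1]
    - [0, 0, -0.24, 0, 0, 0, -1]

```text
time_s: 32.48
tcp_pos: [0.5161, 0.0891, 0.1459]
ee_rot: [[-0.037, -0.999, 0.0], [-0.999, 0.037, -0.0], [0.0, -0.0, -1.0]]
wrist_force: [0.5, 0.2, -0.1]
gripper_width: 1.0
gripper_force: 0.0
```

>>> arm_command:
  deltas:
    - [0, 0, 0, 0, 0, -2, -1]
    - [0, 0, 0, 0, 0, -4, -1]
    - [0, 0, 0, 0, 0, -5.4, -1]
    - [0, 0, 0, 0, 0, -5.4, -1]
    - [0, 0, 0, 0, 0, -5.4, -1]

```text
time_s: 32.9
tcp_pos: [0.5161, 0.0892, 0.2002]
ee_rot: [[-0.04, -0.999, 0.002], [-0.999, 0.04, 0.001], [-0.001, -0.002, -1.0]]
wrist_force: [-0.1, 0.0, 0.4]
gripper_width: 0.998
gripper_force: 0.0
```

```bash
python3 trk.py 28;python3 - <<'E'
from h import *
from scipy.optimize import least_squares
W=cam('wrist');s=sense();Rt=np.array(s['ee_rot']);print(s['tcp_pos'],s['wrist_force'],s['gripper_force'])
g=cv2.imread('pics/t28.png',0)
m=(g>125).astype(np.uint8);m[:100]=0;m[288:]=0;m[:,:130]=0;m[:,420:]=0
k,l,st,ce=cv2.connectedComponentsWithStats(m);j=1+np.argmax(st[1:,4]);ys,xs=np.where(l==j)
L=(xs.min(),ys[xs<=xs.min()+2].mean());print(L,xs.max(),ys[xs>=xs.max()-2].mean())
yaw=np.degrees(np.arctan2(Rt[1,0],Rt[0,0]));ax=np.array([.5165,.0895])
f=lambda q:proj(W,(ax[0]+.068*np.cos(q[1]),ax[1]+.068*np.sin(q[1]),q[0]+.05))-L
r=least_squares(f,[.1,np.radians(yaw-90+180-25)]);print(r.x[0],np.degrees(r.x[1])-yaw-90,r.cost)
m=(g[200:275,250:320]<90).astype(np.uint8);k,l,st,ce=cv2.connectedComponentsWithStats(m);j=1+np.argmax(st[1:,4]);print('hole',st[j],ce[j]+[250,200])
E
```

```text
32.95 yaw -92.3 j6 -29.9 F [-0.5 -0.6 -0.4] Mz [ 0.06 -0.02 -0.01] wing [ 320  141   28  114 1930] [329.4 198.7]
[0.51517923 0.08887935 0.19864171] [ 0.05079534  0.08916922 -0.41480971] 0.0
(np.int64(170), np.float64(181.5909090909091)) 364 284.52941176470586
0.06479942373588009 -24.203090638176462 2.0208167767512516e-23
hole [  1  16  42  28 585] [272.57264957 227.09059829]
```

>>> arm_command:
  deltas:
    - [0, 0, 0, 0, 0, 0, -1]
    - [0, 0, 0, 0, 0, 0, -1]
    - [0, 0, 0, 0, 0, 0, -1]
    - [0, 0, 0, 0, 0, 0, -1]

```text
time_s: 33.33
tcp_pos: [0.5157, 0.0891, 0.1991]
ee_rot: [[-0.04, -0.999, -0.001], [-0.999, 0.04, -0.0], [0.0, 0.001, -1.0]]
wrist_force: [-0.3, 0.2, -0.0]
gripper_width: 0.998
gripper_force: 0.0
```

```bash
python3 trk.py 29;python3 - <<'E'
from h import *
W=cam('wrist');s=sense();print(s['tcp_pos'])
for i in(11,21,28,29):
    g=cv2.imread(f'pics/t{i}.png',0);o=[]
    for th in(80,100,125,150):
        m=(g>th).astype(np.uint8);m[:100]=0;m[288:]=0;m[:,:130]=0;m[:,420:]=0
        k,l,st,ce=cv2.connectedComponentsWithStats(m);j=1+np.argmax(st[1:,4]);ys,xs=np.where(l==j)
        o.append((int(xs.min()),round(float(ys[xs<=xs.min()+2].mean())),int(xs.max()),round(float(ys[xs>=xs.max()-2].mean()))))
    print(i,o)
# template: left wing patch from t21 scaled, matched in t29
a=cv2.imread('pics/t21.png',0)[165:215,155:225]
for i in(11,29):
    b=cv2.imread(f'pics/t{i}.png',0)[120:280,120:280]
    print(i,max((cv2.minMaxLoc(cv2.matchTemplate(b,cv2.resize(a,None,fx=s,fy=s),cv2.TM_CCOEFF_NORMED))[1::2]+(round(s,2),)) for s in np.arange(.9,1.15,.01)))
E
```

```text
33.3833 yaw -92.3 j6 -29.9 F [-0.1  0.6 -0.1] Mz [ 0.08 -0.05 -0.03] wing [ 320  142   27  113 1830] [329.1 199.1]
[0.5157837  0.08910593 0.19929662]
11 [(159, 184, 419, 148), (159, 184, 366, 284), (160, 184, 366, 284), (160, 184, 366, 285)]
21 [(163, 186, 419, 133), (164, 185, 367, 278), (164, 186, 367, 278), (164, 185, 366, 278)]
28 [(130, 114, 365, 284), (170, 182, 365, 285), (170, 182, 364, 285), (171, 182, 364, 285)]
29 [(130, 115, 365, 285), (169, 182, 364, 285), (169, 182, 364, 285), (169, 182, 363, 285)]
11 (0.963177502155304, (31, 44), np.float64(1.03))
29 (0.9651537537574768, (39, 43), np.float64(1.0))
```

>>> arm_command:
  deltas:
    - [0, 0, 0, 0, 0, -2, -1]
    - [0, 0, 0, 0, 0, -4, -1]
    - [0, 0, 0, 0, 0, -6, -1]
    - [0, 0, 0, 0, 0, -6, -1]
    - [0, 0, 0, 0, 0, -6, -1]

```text
time_s: 33.85
tcp_pos: [0.5163, 0.0894, 0.2606]
ee_rot: [[-0.04, -0.999, 0.002], [-0.999, 0.04, 0.001], [-0.002, -0.002, -1.0]]
wrist_force: [-0.1, 0.0, -0.9]
gripper_width: 0.998
gripper_force: 0.0
```

```bash
python3 -c "
from station import finish_job;print(finish_job())"
```

```text
the job is handed in; nothing more can be done
None
```

The job is handed in at about 34 s: I turned the nut backward until it dropped in, ran it clockwise about two turns until the torque rose to 0.86 N·m, and let it go without touching the bystanders; I took that torque as the flange being seated, since the camera heights were too rough to confirm it exactly.

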